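# Open the spring lid of the sample reader

## Task

Two like sample readers stand on the bench; make the one with the round sight glass in its lid ready for a sample. With a fingertip press down the black release tab at its front so that its lid springs up half-way, then let the tab go and gently push the lid all the way back until it rests on its stop and stays open. Grasp and lift nothing, leave the other reader's tab and lid alone, and do not disturb the things standing around.

Things in the scene. Friction and masses are not known exactly. Their poses are not given: they have to be found in the camera images.
- window_reader: Fixed sample reader, grey case 160 x 110 mm. Origin on the bench, 95 mm behind the case's front, 65 mm ahead of its back; x points from the tab to the lid hinge, y left, z up. Front deck 28 mm high, rear 60 mm high with a round well under the flat lid; shut lid's top 68 mm high. This one has a round clear sight glass (50 mm, steel bezel) in its lid: the one to open.
- window_reader_tab (a joint): angle of its release tab, the black rocker at the front: 0 at rest, 0.30 rad pressed to its stop; springs back. About 4.5 N at the pad's centre, which goes down 9.5 mm in all; the lid lets go at about 0.23 rad. Pivot: level, 32 mm behind the pad's centre, 6 mm below its top.
- window_reader_tab_pad (a point): centre of the top face of the window reader's press pad (moves with the tab): 36 x 36 mm, flat, top 52 mm above the bench at rest. A steel hook 24 mm wide stands 20 to 36 mm behind this point, top 71 mm above the bench.
- window_reader_lid (a joint): angle of its lid: 0 shut, 0.9 rad where the spring lifts it to, 1.85 fully open on its stop, 16 degrees past upright. Plate 90 x 90 x 7 mm, 80 g, hinged at the back edge. Let go between 0.9 and upright (1.57) it falls back to 0.9; past upright it falls on to its stop and stays. A steel tongue 20 mm wide sticks out 7 mm from its front edge.
- window_reader_lid_edge (a point): middle of the lid's free (front) edge, half-way through its thickness, on the window reader; moves with the lid.
- window_reader_hinge (a point): middle of the window reader's lid hinge axis, 64 mm above the bench, 55 mm behind the reader's origin, 90 mm from the lid's free edge. Axis level, along the reader's y.
- plain_reader: Fixed sample reader, grey case 160 x 110 mm. Origin on the bench, 95 mm behind the case's front, 65 mm ahead of its back; x points from the tab to the lid hinge, y left, z up. Front deck 28 mm high, rear 60 mm high with a round well under the flat lid; shut lid's top 68 mm high. This one has a plain lid with three ribs and no glass: leave it shut.
- plain_reader_tab (a joint): release tab of the plain reader, same form; 0 at rest. Leave it alone.
- plain_reader_lid (a joint): lid of the plain reader, 0 shut. Must stay shut.
- marker_black: black marker pen, 11 x 138 x 13 mm, lying between the readers; loose bystander. Origin at the centre of its underside.
- tamper: tamper with wooden handle, 58 mm across, 82 mm high, standing behind the readers; loose bystander. Origin at the centre of its underside.
- sample_tin_1: round tin, 67 mm across, 85 mm high, at the back; loose bystander. Origin at the centre of its underside.
- sample_tin_4: small round tin, 63 mm across, 62 mm high, at the front left; loose bystander. Origin at the centre of its underside.
- masking_tape: roll of tape lying flat, 89 mm across, 25 mm high, at the right; loose bystander. Origin at the centre of its underside.
- hex_key: bent hex key, 31 x 88 x 5 mm, lying at the front right; loose bystander. Origin at the centre of its underside.

How it is judged:
On the way, in this order (a step that is already met when the one before it is completed fails the run):
1. the tab of the window reader is pressed with the fingers (value of joint window_reader_tab above 0.14 rad and contact force between the fingers and window_reader_tab above 0.5 N).
2. its lid has sprung up half-way by itself, with nothing touching it (value of joint window_reader_lid between 0.75 and 1 rad and contact force between each of the arm, the fingers and window_reader_lid below 0.1 N), for 0.1 s.
At the end, for the whole second after the job is handed in: The window reader's lid rests open at its stop (over 1.75 rad), its tab is back up (under 0.05 rad), the plain reader's lid is shut (under 0.05 rad), and every loose thing is within 20 mm of where it stood (value of joint window_reader_lid above 1.75 rad and velocity of joint window_reader_lid between -0.1 and 0.1 rad/s and value of joint each of plain_reader_lid, window_reader_tab below 0.05 rad and distance of each of marker_black, tamper, sample_tin_1, sample_tin_4, masking_tape, hex_key from where it was at the start of the episode below 0.02 m); the robot touches nothing.
It fails at once if the plain reader's tab was pressed (over 0.1 rad) or its lid opened (over 0.1 rad) (value of joint any of plain_reader_tab, plain_reader_lid above 0.1 rad).
It fails at once if a loose bystander was lifted or shoved by more than 20 mm (distance of any of marker_black, tamper, sample_tin_1, sample_tin_4, masking_tape, hex_key from where it was at the start of the episode above 0.02 m).
It fails at once if the lid was gripped or forced by the fingers (over 30 N) (contact force between the fingers and window_reader_lid above 30 N).
It fails at once if the tab was gripped or forced (over 40 N) (contact force between the fingers and window_reader_tab above 40 N).
It also fails if it takes over 42 s, if anything falls off the work surface, if the arm or the gripper's body presses on something with over 40 N, if the wrist force passes 120 N, or if a joint passes its speed limit or range.

## Robot

A 6-joint arm with a two-finger parallel gripper is mounted at the origin on a cart in front of the work surface, level with it; the furniture and walls round the work are solid. World frame = base frame: x ahead of the robot, y to its left, z up, the work surface at z = 0. Lengths are in m, angles in rad, forces in N, time in s.
With the tool pointing down it reaches from about 0.325 to 0.775 m from the base axis. Payload 5.5 kg.
Tool frame: the origin (TCP) lies on the centre line of the jaws, within the pads' length; the fingertips stand 8 mm ahead of it and the grasp point (between the pads) lies 11 mm behind it; z points along the fingers, y is the direction in which the jaws open and shut (so a half turn about z gives the same grasp; the last joint's range is limited). The gripper opens to 88 mm and grips with 3 to 60 N. Pads are 20 mm wide; open, the fingers measure 115 mm over their backs; the gripper's body (75 mm by 178 mm) begins 61 mm behind the grasp point.
Start: joints at [-1.394, 0.091, 1.231, -0, 1.82, -0.057], TCP at [0.139, -0.584, 0.231] pointing down, gripper open.
Joint ranges: [-2.87, 2.87], [-0.86, 2.18], [0.17, 2.46], [-1.51, 4.65], [0.06, 2.69], [-2.65, 2.65]. Speed limits (rad/s): [2.57, 2.57, 3.01, 3.14, 3.14, 3.14].

## Interface

Orientations are given as a 3x3 rotation matrix whose columns are the frame's x, y, z axes.
In Python, from rig import ctrl, cams, ticket gives the robot as it stands.
- The arm moves only by the shell command python3 -m inch 'ROWS' [FORCE]. ROWS is JSON, a list of rows, each a list of 7 numbers: the shift along the tool's x, y, z in m, then the turn, a rotation vector about the tool's x, y, z in degrees, then the closure, from 0 (fully open) to 1 (shut). In form: [[tx, ty, tz, rx, ry, rz, grip], ...]. A call has 1 to 5 rows; each row shifts and turns the pose as measured when the row begins, along the tool's axes as they then stand; what a row does not reach is not made up. A row lasts 1/8 s, in which the tool goes at most 62.5 mm and 10.7 degrees, less where a joint would pass 70% of its speed; a pose out of reach is approached as far as the arm can. A call is refused whole if a number of a shift passes 0.0625 or a number of a turn 10.7, either way. A call with a gripper value outside its range is refused whole. The fingers move at their own pace and stop on an object; FORCE is the grip in N (left out, the last holds). Time passes only in rows, so rows that do not move let the fingers close. It gives the time, the measured TCP pose, the force and the opening at its end, in the units of the state.
- ctrl.state(): the state, without advancing time (a new reading comes with each control period).
- cams.read_camera(name): name is "side" or "top"; returns a dict with "frame" (480x640x3 uint8, blue, green, red), "vfov" (degrees; the focal length in pixels is half the picture's height over the tangent of half this angle, whatever the lens; pixels are square), "cx", "cy" (the principal point, pixels), "rvec" (rotation vector, rad) and "tvec" (3), from world to camera coordinates, as OpenCV has them. Camera axes: x right, y down, z forward; pixel columns grow to the right and rows downward; lengths in m; the calibration is good to about 2 mm. A picture is of the moment at which its call begins. There is no depth.
- ticket.sign_off(): hands the job in, once; it reports no verdict.
The state is a dict: "t": time; "joint_positions": joint angles; "joint_velocities": joint speeds; "joint_torque": joint torques, N m; "tool_pos": TCP position; "tool_rot": TCP orientation; "ft_force": force on the tool from outside, world axes, zero at the start; "ft_torque": the same for the moment, N m; "gripper_width": opening from 0.0 (shut) to 1.0 (fully open).
Only numpy, scipy, OpenCV 4.12 (cv2) and the standard library are available. Lean on these libraries where they do the work, as an engineer would, in place of code of your own. Each camera call takes 0.05 s, during which the arm holds its last target.

## Working session

There is one attempt and no reset: what is moved stays moved. The work goes in short steps, Python scripts to look and compute and a shell command to move; the robot and the scene stay as the last step left them, time stands still between calls to the robot, and variables do not carry over. Pictures are saved under pics/ and viewed, and the job is handed in when it is done.

```bash
mkdir -p pics; ls; python3 - <<'E'
from rig import ctrl,cams
import cv2
for n in("side","top"):
    c=cams.read_camera(n); cv2.imwrite(f"pics/{n}0.png",c["frame"]); print(n,c["vfov"],c["cx"],c["cy"],c["rvec"],c["tvec"])
s=ctrl.state();print(s)
E
```

```text
pics
side 54.49933541957026 316.6887255250172 252.05680471840006 [ 2.28259671 -0.01460956  0.02804473] [-0.59205448  0.05025743  1.04616563]
top 46.384397357776656 316.20049218873334 244.6255203514607 [ 2.13301432 -2.10436485  0.19126132] [0.00328064 0.57728981 1.19085133]
{'t': 0.1, 'joint_positions': array([-1.39372488e+00,  9.17776789e-02,  1.23174589e+00,  2.49983248e-06,
        1.81979199e+00, -5.66862743e-02]), 'joint_velocities': array([ 0.00105711, -0.00135879, -0.00353661, -0.00269727, -0.00167428,
       -0.00137053]), 'joint_torque': array([ 1.74189187e-03, -4.47856379e+01, -4.07572138e+01,  6.99521089e-02,
        2.83962081e-02, -1.21996391e-04]), 'tool_pos': array([ 0.13894459, -0.583438  ,  0.22963451]), 'tool_rot': array([[ 9.72802719e-01,  2.31635013e-01, -3.01101953e-04],
       [ 2.31635187e-01, -9.72801245e-01,  1.69639914e-03],
       [ 1.00033082e-04, -1.72000750e-03, -9.99998516e-01]]), 'ft_force': array([0.47993763, 1.03393299, 0.60962797]), 'ft_torque': array([ 0.01558714, -0.03394955,  0.04945037]), 'gripper_width': 0.9984248044290596}
```

View pics/side0.png

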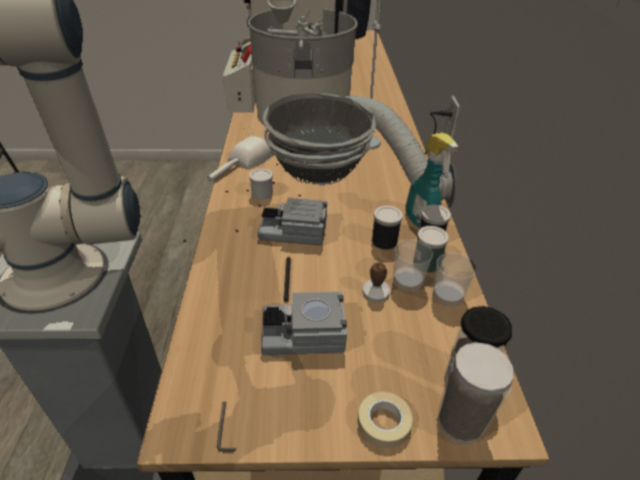

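View pics/top0.png

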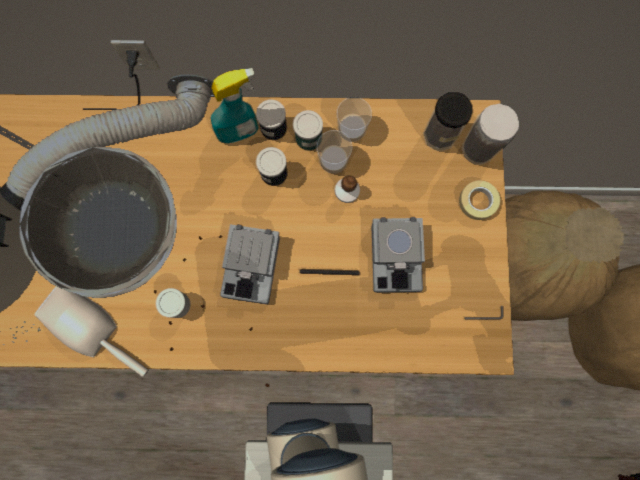

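The window reader, with its round glass, is at about (400,241) in the top picture and (317,311) in the side picture. Its tab is at about (400,278) top. I'll zoom in on both.

```bash
python3 - <<'E'
import cv2,numpy as np
a=cv2.imread("pics/top0.png")[205:305,355:445]; b=cv2.imread("pics/side0.png")[280:365,250:360]
a=cv2.resize(a,None,fx=5.5,fy=5.5,interpolation=cv2.INTER_CUBIC); b=cv2.resize(b,None,fx=6,fy=6,interpolation=cv2.INTER_CUBIC)
cv2.imwrite("pics/za.png",a);cv2.imwrite("pics/zb.png",b)
E
```

```text
(no output)
```

View pics/za.png

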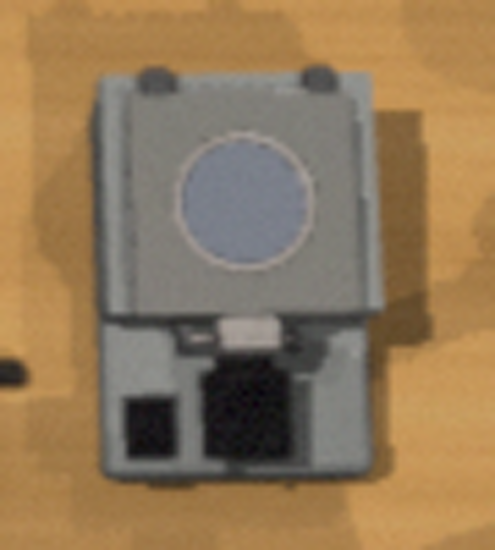

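View pics/zb.png

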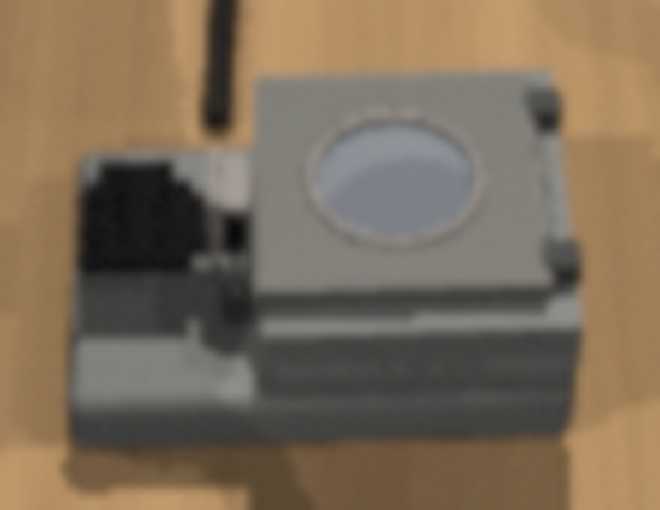

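```bash
cat > h.py <<'E'
import numpy as np,cv2
from rig import ctrl,cams
def cam(n):
    c=cams.read_camera(n); return c
def ray(c,u,v):
    f=240/np.tan(np.radians(c["vfov"])/2); R,_=cv2.Rodrigues(np.array(c["rvec"],float)); t=np.array(c["tvec"],float).ravel()
    d=R.T@np.array([(u-c["cx"])/f,(v-c["cy"])/f,1]); return -R.T@t,d/np.linalg.norm(d)
def onz(c,u,v,z):
    o,d=ray(c,u,v); return o+d*(z-o[2])/d[2]
def tri(rs):
    A=sum(np.eye(3)-np.outer(d,d) for o,d in rs); b=sum((np.eye(3)-np.outer(d,d))@o for o,d in rs); return np.linalg.solve(A,b)
def proj(c,p):
    f=240/np.tan(np.radians(c["vfov"])/2); R,_=cv2.Rodrigues(np.array(c["rvec"],float)); q=R@np.array(p,float)+np.array(c["tvec"],float).ravel()
    return q[:2]/q[2]*f+[c["cx"],c["cy"]]
E
python3 - <<'E'
from h import *
np.set_printoptions(precision=4,suppress=True)
T,S=cam("top"),cam("side")
za=lambda x,y:(355+(x+.5)/5.5-.5,205+(y+.5)/5.5-.5)
zb=lambda x,y:(250+(x+.5)/6-.5,280+(y+.5)/6-.5)
# glass via blue mask
G={}
for n,c,(x0,y0,x1,y1) in(("top",T,(380,222,420,260)),("side",S,(295,295,340,325))):
    f=c["frame"][y0:y1,x0:x1].astype(int); m=((f[...,0]-f[...,2])>8).astype(np.uint8)
    k,l,st,ce=cv2.connectedComponentsWithStats(m); i=1+st[1:,4].argmax(); u,v=ce[i]+[x0,y0]; G[n]=(u,v);print(n,u,v,st[i],onz(c,u,v,.068))
print("glass tri",tri([ray(T,*G["top"]),ray(S,*G["side"])]))
for nm,a,b,z in(("padC",(246,415),None,.052),("hookTop",(249,335),None,.071),
  ("lidFL",(132,312),(255,75),.068),("lidFR",(360,312),(258,292),.068),
  ):
    pa=onz(T,*za(*a),z); print(nm,"top",pa, "side",onz(S,*zb(*b),z) if b else "")
print("lid side BL-ish",onz(S,*zb(548,72),.068))
f=[onz(T,*za(*p),.028) for p in((103,470),(368,470))];print("deck front",f)
p=[onz(T,*za(*q),.052) for q in((203,462),(290,462),(203,370),(290,370))];print(p)
E
```

```text
top 398.83240223463685 241.3659217877095 [  8   9  22  21 358] [ 0.5843 -0.1706  0.068 ]
side 315.4791666666667 309.6423611111111 [  9   7  24  16 288] [ 0.5855 -0.1708  0.068 ]
glass tri [ 0.5849 -0.1706  0.0676]
padC top [ 0.5007 -0.1728  0.052 ] side 
hookTop top [ 0.5302 -0.1717  0.071 ] side 
lidFL top [ 0.5393 -0.1259  0.068 ] side [ 0.5401 -0.1241  0.068 ]
lidFR top [ 0.5404 -0.2163  0.068 ] side [ 0.5428 -0.2161  0.068 ]
lid side BL-ish [ 0.6368 -0.1232  0.068 ]
deck front [array([ 0.4805, -0.1178,  0.028 ]), array([ 0.482 , -0.2253,  0.028 ])]
[array([ 0.4817, -0.1554,  0.052 ]), array([ 0.4821, -0.1901,  0.052 ]), array([ 0.5187, -0.1558,  0.052 ]), array([ 0.5191, -0.1907,  0.052 ])]
```

The measurements agree. The glass centre triangulates to z = 67.6 mm (68 mm expected), and the lid is 90 mm wide. The pad centre is at about (0.5007, -0.1728), the hinge at about x = 0.630, and the yaw is about 1°. Next I'll close the fingers, align the tool and approach.

```bash
python3 -m inch '[[0,0,0,0,0,6.1,1],[0,0,0,0,0,6.1,1],[0.04,-0.045,0,0,0,0,1],[0.05,-0.06,0,0,0,0,1],[0.05,-0.06,0,0,0,0,1]]' 20; python3 - <<'E'
from h import *
print(ctrl.state()["tool_rot"].round(3))
E
```

```text
t: 0.82
tool_pos: [0.2577, -0.439, 0.227]
tool_rot: [[1.0, 0.006, -0.002], [0.006, -1.0, 0.006], [-0.002, -0.006, -1.0]]
ft_force: [1.2, -0.1, 0.3]
gripper_width: 0.468
[[ 1.     0.006 -0.002]
 [ 0.006 -1.     0.006]
 [-0.002 -0.006 -1.   ]]
```

```bash
python3 -m inch '[[0.048,-0.053,0,0,0,0,1],[0.048,-0.053,0,0,0,0,1],[0.048,-0.053,0,0,0,0,1],[0.048,-0.053,0,0,0,0,1],[0.036,-0.04,0,0,0,0,1]]'
```

```text
t: 1.45
tool_pos: [0.4603, -0.2094, 0.228]
tool_rot: [[1.0, 0.005, -0.0], [0.005, -1.0, 0.006], [-0.0, -0.006, -1.0]]
ft_force: [0.4, -0.5, 0.8]
gripper_width: 0.009
```

```bash
python3 -m inch '[[0,0,0,0,0,0,1],[0,0,0,0,0,0,1]]'
```

```text
t: 1.7
tool_pos: [0.4617, -0.2067, 0.2273]
tool_rot: [[1.0, 0.012, -0.002], [0.012, -1.0, 0.006], [-0.001, -0.006, -1.0]]
ft_force: [0.1, 0.0, -0.5]
gripper_width: 0.006
```

```bash
python3 -m inch '[[0.034,-0.034,0,0,0,0,1],[0,0,0.05,0,0,0,1],[0,0,0.05,0,0,0,1],[0,0,0.03,0,0,0,1],[0,0,0,0,0,0,1]]'
python3 - <<'E'
from h import *
for n in("side","top"):
    c=cam(n); x,y=(230,230) if n=="side" else (340,180)
    cv2.imwrite(f"pics/{n}1.png",cv2.resize(c["frame"][y:y+150,x:x+150],None,fx=4,fy=4,interpolation=cv2.INTER_CUBIC))
E
```

```text
t: 2.33
tool_pos: [0.4929, -0.1785, 0.0953]
tool_rot: [[1.0, -0.0, 0.0], [-0.0, -1.0, 0.003], [0.0, -0.003, -1.0]]
ft_force: [-0.1, 0.4, -0.2]
gripper_width: 0.006
```

View pics/side1.png

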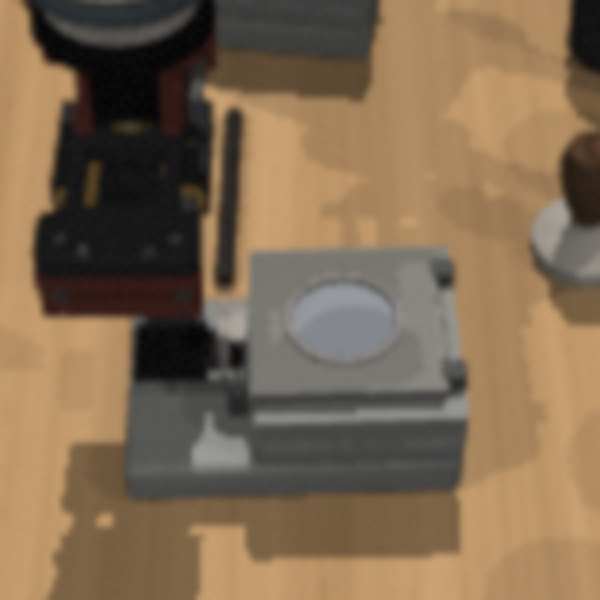

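The gripper body is over the pad (its front face at roughly (40–200, 260–310) in the zoom) and hides the fingers. It stands clear of the lid. I'll centre it and go down.

```bash
python3 -m inch '[[0.003,-0.006,0.015,0,0,0,1],[0,0,0.015,0,0,0,1],[0,0,0,0,0,0,1]]'; 
```

```text
t: 2.8
tool_pos: [0.4998, -0.174, 0.0709]
tool_rot: [[1.0, -0.001, 0.011], [-0.001, -1.0, -0.001], [0.011, 0.001, -1.0]]
ft_force: [0.2, -0.1, 0.5]
gripper_width: 0.009
```

```bash
python3 -m inch '[[-0.003,0,0.008,0,0,0,1],[0,0,0.004,0,0,0,1],[0,0,0,0,0,0,1]]'; 
```

```text
t: 3.18
tool_pos: [0.497, -0.174, 0.0591]
tool_rot: [[1.0, -0.0, 0.012], [-0.0, -1.0, -0.002], [0.012, 0.002, -1.0]]
ft_force: [-0.7, -0.2, 2.0]
gripper_width: 0.004
```

```bash
python3 -m inch '[[0,0,0.004,0,0,0,1],[0,0,0,0,0,0,1]]'; 
```

```text
t: 3.42
tool_pos: [0.4972, -0.1742, 0.0559]
tool_rot: [[1.0, -0.0, 0.013], [-0.0, -1.0, -0.003], [0.013, 0.003, -1.0]]
ft_force: [-1.8, 0.7, 2.1]
gripper_width: 0.004
```

```bash
python3 -m inch '[[0,0,0.003,0,0,0,1],[0,0,0,0,0,0,1]]'; python3 -m inch '[[0,0,0.002,0,0,0,1],[0,0,0,0,0,0,1]]'
python3 - <<'E'
from h import *
for n in("side","top"):
    c=cam(n); x,y=(230,230) if n=="side" else (340,180)
    cv2.imwrite(f"pics/{n}2.png",cv2.resize(c["frame"][y:y+150,x:x+150],None,fx=4,fy=4,interpolation=cv2.INTER_CUBIC))
E
```

```text
t: 3.68
tool_pos: [0.4972, -0.1743, 0.0533]
tool_rot: [[1.0, -0.0, 0.013], [-0.0, -1.0, -0.003], [0.013, 0.003, -1.0]]
ft_force: [-2.5, 0.3, 4.0]
gripper_width: 0.002
t: 3.92
tool_pos: [0.4973, -0.1743, 0.0519]
tool_rot: [[1.0, -0.0, 0.013], [-0.0, -1.0, -0.003], [0.013, 0.003, -1.0]]
ft_force: [-3.4, 1.2, 4.7]
gripper_width: 0.006
```

View pics/side2.png

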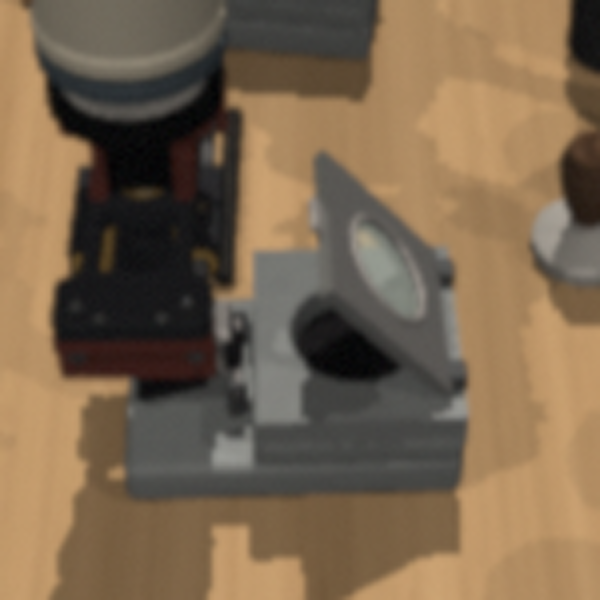

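The lid has sprung up: its free edge runs from about (318,155) to (300,310) in the zoom, and it stands well clear of the gripper body. I'll raise straight up to let the tab go.

```bash
python3 -m inch '[[0,0,-0.03,0,0,0,1],[0,0,-0.03,0,0,0,1],[0,0,-0.007,0,0,0,1],[0,0,0,0,0,0,1]]'
python3 - <<'E'
from h import *
for n in("side","top"):
    c=cam(n); x,y=(230,230) if n=="side" else (340,180)
    cv2.imwrite(f"pics/{n}3.png",cv2.resize(c["frame"][y:y+150,x:x+150],None,fx=4,fy=4,interpolation=cv2.INTER_CUBIC))
    for th in(.8,.9,1.0):
        e=np.array([.630-.09*np.cos(th),-.170,.064+.09*np.sin(th)]); print(n,th,((proj(c,e)-[x,y])*4).round())
E
```

```text
t: 4.53
tool_pos: [0.4966, -0.1739, 0.1167]
tool_rot: [[1.0, -0.0, 0.012], [-0.0, -1.0, -0.002], [0.012, 0.002, -1.0]]
ft_force: [-0.3, 0.0, -0.2]
gripper_width: 0.008
side 0.8 [304. 227.]
side 0.9 [319. 218.]
side 1.0 [335. 210.]
top 0.8 [251. 255.]
top 0.9 [252. 240.]
top 1.0 [253. 224.]
```

View pics/side3.png

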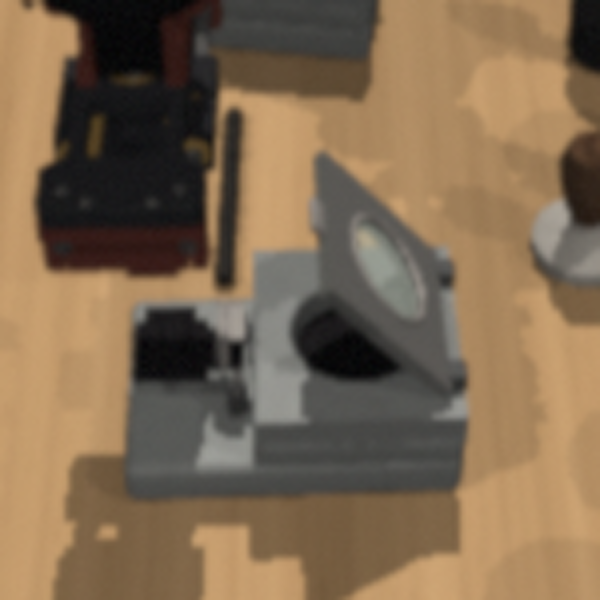

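View pics/top3.png

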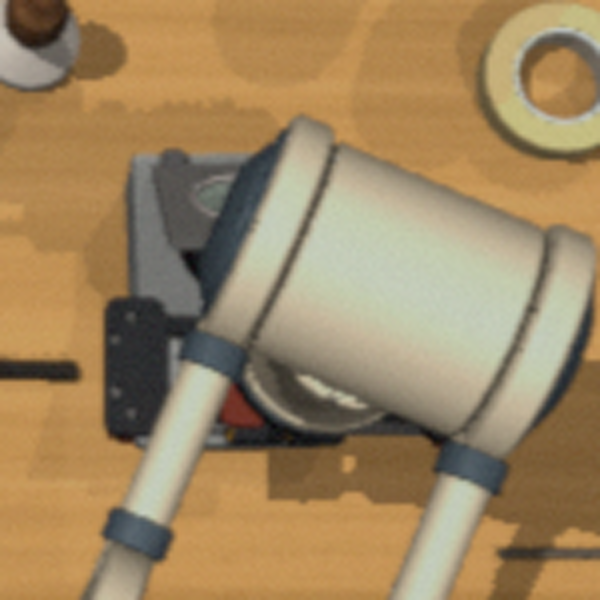

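The lid stands at 0.9 rad: its tongue is seen at (316,215), against the predicted edge point (319,218). The tab is back up. Now I'll advance under the raised edge and push it back.

```bash
python3 -m inch '[[0.025,-0.003,0,0,0,0,1],[0.02,0,0,0,0,0,1],[0.006,0,0,0,0,0,1],[0,0,0,0,0,0,1]]'; python3 -m inch '[[0.008,0,0,0,0,0,1],[0.008,0,0,0,0,0,1],[0.008,0,0,0,0,0,1],[0,0,0,0,0,0,1]]'
```

```text
t: 5.12
tool_pos: [0.5461, -0.17, 0.1106]
tool_rot: [[1.0, -0.001, 0.003], [-0.001, -1.0, 0.002], [0.003, -0.002, -1.0]]
ft_force: [0.2, -0.1, -0.4]
gripper_width: 0.008
t: 5.62
tool_pos: [0.5706, -0.1702, 0.1106]
tool_rot: [[1.0, -0.001, 0.002], [-0.001, -1.0, 0.002], [0.002, -0.002, -1.0]]
ft_force: [-0.3, -0.3, -0.4]
gripper_width: 0.002
```

```bash
python3 -m inch '[[0.008,0,-0.003,0,0,0,1],[0.008,0,-0.003,0,0,0,1],[0.008,0,0,0,0,0,1],[0,0,0,0,0,0,1]]'
python3 - <<'E'
from h import *
c=cam("side"); x,y=230,200
cv2.imwrite(f"pics/side4.png",cv2.resize(c["frame"][y:y+150,x:x+150],None,fx=4,fy=4,interpolation=cv2.INTER_CUBIC))
E
```

```text
t: 6.12
tool_pos: [0.5966, -0.1703, 0.1174]
tool_rot: [[1.0, -0.001, 0.003], [-0.001, -1.0, 0.002], [0.003, -0.002, -1.0]]
ft_force: [-0.4, -0.2, -0.5]
gripper_width: 0.008
```

View pics/side4.png

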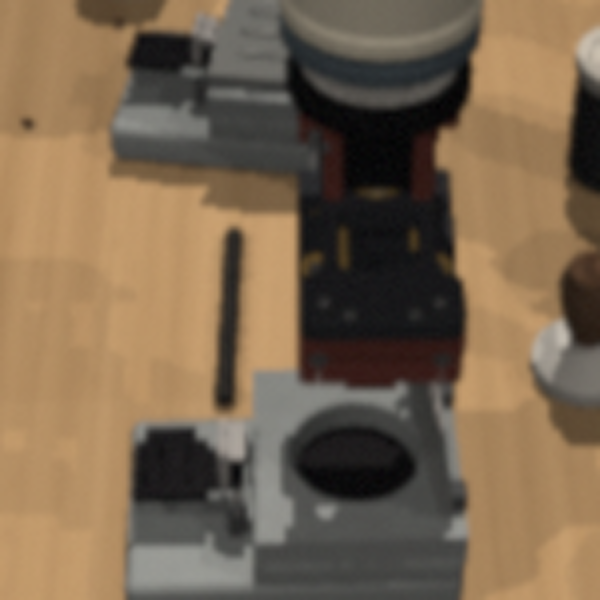

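The lid now leans steeply at about (430,440) in the zoom, with the finger behind it and forces near zero. I'll keep pushing slowly past upright.

```bash
python3 -m inch '[[0.006,0,0,0,0,0,1],[0.006,0,0,0,0,0,1],[0.006,0,0,0,0,0,1],[0.005,0,0,0,0,0,1],[0,0,0,0,0,0,1]]';python3 -m inch '[[0.004,0,0,0,0,0,1],[0.003,0,0,0,0,0,1],[0,0,0,0,0,0,1]]'
python3 - <<'E'
from h import *
c=cam("side"); x,y=230,200
cv2.imwrite(f"pics/side5.png",cv2.resize(c["frame"][y:y+150,x:x+150],None,fx=4,fy=4,interpolation=cv2.INTER_CUBIC))
E
```

```text
t: 6.8
tool_pos: [0.6208, -0.1703, 0.1172]
tool_rot: [[1.0, -0.001, 0.003], [-0.001, -1.0, 0.002], [0.003, -0.002, -1.0]]
ft_force: [0.1, 1.0, 0.8]
gripper_width: 0.004
t: 7.18
tool_pos: [0.6282, -0.1704, 0.1172]
tool_rot: [[1.0, -0.001, 0.003], [-0.001, -1.0, 0.002], [0.003, -0.002, -1.0]]
ft_force: [-0.3, 0.2, -0.2]
gripper_width: 0.008
```

View pics/side5.png

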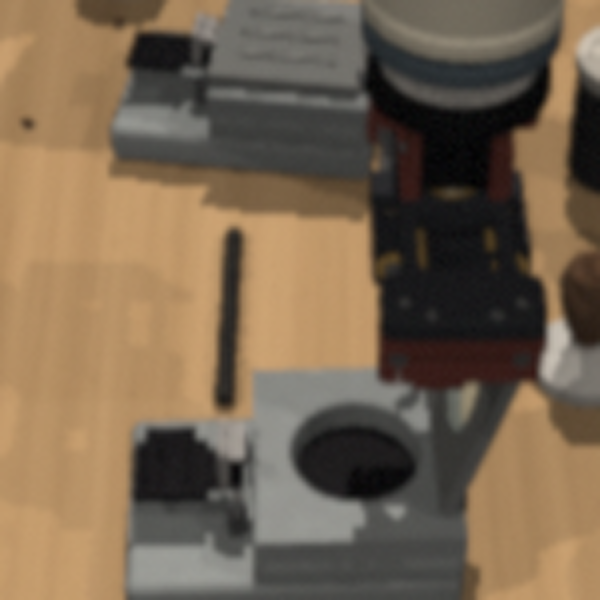

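The lid has gone past upright and leans back, from about (455,510) up to (510,390). I'll back off and check it.

```bash
python3 -m inch '[[-0.015,0,0,0,0,0,1],[-0.03,0,0,0,0,0,1],[-0.05,0,-0.01,0,0,0,1],[-0.04,0,-0.05,0,0,0,1],[0,0,-0.06,0,0,0,1]]';python3 -m inch '[[-0.03,0.05,-0.03,0,0,0,1],[-0.03,0.05,0,0,0,0,1],[0,0.05,0,0,0,0,1],[0,0.05,0,0,0,0,1],[0,0,0,0,0,0,1]]'
python3 - <<'E'
from h import *
for n in("side","top"):
    c=cam(n); cv2.imwrite(f"pics/{n}6.png",c["frame"])
    for th in(1.57,1.75,1.85):
        print(n,th,[(proj(c,[.630-.09*np.cos(th),y,.064+.09*np.sin(th)])).round(1) for y in(-.125,-.215)])
E
```

```text
t: 7.85
tool_pos: [0.4866, -0.1691, 0.2304]
tool_rot: [[1.0, -0.001, -0.011], [-0.001, -1.0, 0.007], [-0.011, -0.007, -1.0]]
ft_force: [0.9, -0.7, 0.3]
gripper_width: 0.002
t: 8.48
tool_pos: [0.4273, -0.3714, 0.2677]
tool_rot: [[1.0, 0.001, 0.001], [0.001, -1.0, -0.001], [0.001, 0.001, -1.0]]
ft_force: [-1.4, 0.2, 0.3]
gripper_width: 0.005
side 1.57 [array([339.6, 259.9]), array([342.6, 294.8])]
side 1.75 [array([348.2, 260.4]), array([351.9, 295.4])]
side 1.85 [array([352.8, 261.2]), array([356.9, 296.2])]
top 1.57 [array([382.1, 211.3]), array([425.8, 211.9])]
top 1.75 [array([382., 204.]), array([425.5, 204.5])]
top 1.85 [array([381.9, 200.1]), array([425.2, 200.6])]
```

View pics/side6.png

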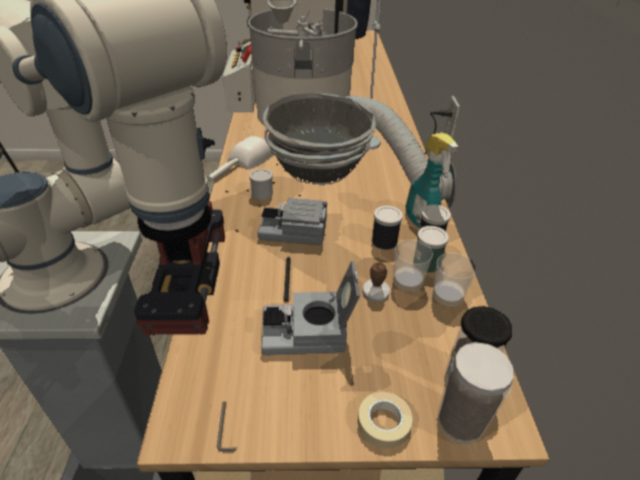

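View pics/top6.png

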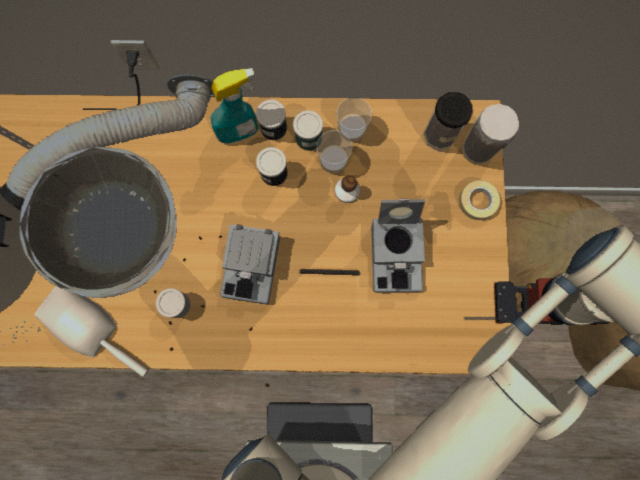

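The lid's free edge is at row 200 in the top view and near (355,264) in the side view. Both match the 1.85 rad prediction (row 200; (353,261)). The tab is up, the plain reader is shut and the bystanders look unmoved. I'll check them by image difference and then hand in.

```bash
python3 - <<'E'
from h import *
for n,bx in(("side",dict(marker=(275,250,300,305),tamper=(360,258,392,302),tins=(370,200,402,250),tin4=(245,168,277,200),tape=(355,390,415,450),hex=(212,398,240,455),plain=(255,195,330,245),tab=(262,303,286,330))),
            ("top",dict(marker=(296,262,364,280),tamper=(333,172,362,204),tins=(255,98,325,188),tin4=(153,286,190,322),tape=(458,178,502,222),plain=(218,222,282,305),tab=(385,268,415,292)))):
    a=cv2.imread(f"pics/{n}0.png"); b=cam(n)["frame"]
    for k,(x0,y0,x1,y1) in bx.items():
        A=cv2.cvtColor(a[y0:y1,x0:x1],6).astype(np.float32);B=cv2.cvtColor(b[y0:y1,x0:x1],6).astype(np.float32)
        s,r=cv2.phaseCorrelate(A,B,cv2.createHanningWindow(A.shape[::-1],cv2.CV_32F)); print(n,k,np.round(s,2),round(r,2))
s=ctrl.state();print(s["t"],abs(s["joint_velocities"]).max(),s["ft_force"])
E
```

```text
side marker [0.36 0.16] 0.83
side tamper [-0.16  0.71] 0.81
side tins [ 0.07 -0.12] 0.85
side tin4 [-0.11 -0.04] 0.89
side tape [ 0.1  -0.02] 0.85
side hex [ 0.3  -0.04] 0.85
side plain [ 0.48 -0.01] 0.87
side tab [-0.13  0.46] 0.84
top marker [0.15 0.17] 0.95
top tamper [0.22 0.05] 0.9
top tins [-0.03  0.06] 0.97
top tin4 [-0.   -0.01] 1.04
top tape [0.44 0.49] 1.02
top plain [0.02 0.02] 0.93
top tab [0.13 0.28] 0.89
8.675 0.010748332315484554 [ 0.61221158  0.68427218 -0.38565792]
```

Every shift is below one pixel (under about 2 mm), so nothing has moved.

```bash
python3 -c "
from rig import ticket
print(ticket.sign_off())"
```

```text
the job is handed in; nothing more can be done
None
```

The window reader is open and the job is handed in, at about 8.7 s of the 42 s allowed. sign_off reports no verdict.

- **What I did:** With the fingers closed, I pressed the window reader's tab with at most about 6 N at the wrist. The lid sprang to about 0.9 rad with nothing touching it. I raised the finger so the tab came back up, pushed the lid slowly past upright with no more than about 1 N at the wrist at the readings between moves, and backed away.
- **Last checks:** In both cameras the lid's free edge was where a lid at about 1.85 rad, on its stop, should be. The tab was up and the plain reader shut. All loose things, compared by image shift with the first pictures, had moved less than one pixel (about 2 mm). In the top view the hex key was partly hidden by the arm, so I checked it in the side view only. The arm was at rest and clear of everything.
- **Failed or disagreeing:** No check did. The joint angles were judged from the pictures, as there was no direct reading of them.

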